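# Put the chalk-line reel away in the sliding-lid box

### The job

Put the chalk-line reel away in the wooden sliding-lid box: slide the lid back to uncover the box, lay the reel flat inside, the same way up as it lies on the bench, and slide the lid fully shut again.

Things in the scene. Friction and masses are not known exactly. Their poses are not given: they have to be found in the camera images.
- chalk_reel: Chalk-line reel, black and stubby, a yellow disc on the -x side of its thick body; loose, 123 mm long, about 0.16 kg. Origin: underside, mid-length; z up, length along y. The thick body spans y +12 to +62, x -13 to +17 mm, 36 high (hold it across x, near x +2, y +30, about 20 mm up). Slim grip and tongue y -62 to +12, x -7 to +15 mm, 17 high.
- box: Wooden box with a lid sliding in grooves, fixed to the bench, 154 (x) by 182 (y) by 62 mm high. Origin: centre of its underside, on the bench; z up. Inside 130 (x) by 160 mm (y), centred; inner floor 6 mm above the bench, 44 mm clear under the lid. Side walls 12 mm thick, tops at 62 mm, as is the +y end; the -y end is 49 mm high and the lid runs out over it.
- box_lid (a joint): How far the lid is open, in m: 0 = fully shut, against the +y end of the box; 0.155 = fully back, slid out toward the box's -y, leaving 155 mm of the inside open next to the +y end. Starts shut or nearly so. It slides with about 2.5 N of friction and stays where it is left.
- lid_grip (a point): Middle of the pull batten on the lid: a wooden bar 70 mm long along the box's x, 16 mm wide along its y (pinch it across y), 24 mm high. The point lies 12 mm below the batten's top, 12 mm above the lid's upper face and 68.5 mm above the bench; it moves with the lid and is over the box's origin when shut. Its axes are the box's.

How it is judged:
On the way, in this order (a step that is already met when the one before it is completed fails the run):
1. the lid is slid back (open by more than 100 mm) (value of joint box_lid above 0.1 m), for 0.2 s.
2. the reel lies flat inside the open box (x of chalk_reel in the frame of box between -0.065 and 0.065 m and y of chalk_reel in the frame of box between -0.08 and 0.08 m and z of chalk_reel in the frame of box below 0.02 m and angle between chalk_reel's own z axis and vertical below 0.25 rad and value of joint box_lid above 0.05 m), for 0.2 s.
At the end, for the whole second after the job is handed in: The lid is shut to within 10 mm, and the reel lies at rest inside the box: its origin within the inner walls (65 mm of the centre along x, 80 mm along y) and less than 20 mm above the box's underside, the right way up within 14 degrees (x of chalk_reel in the frame of box between -0.065 and 0.065 m and y of chalk_reel in the frame of box between -0.08 and 0.08 m and z of chalk_reel in the frame of box below 0.02 m and angle between chalk_reel's own z axis and vertical below 0.25 rad and value of joint box_lid below 0.01 m and linear speed of chalk_reel below 0.02 m/s); the robot touches nothing.
It also fails if it takes over 72 s, if anything falls off the work surface, if the arm or the gripper's body presses on something with over 40 N, if the wrist force passes 120 N, or if a joint passes its speed limit or range.

### The arm

A 6-joint arm with a two-finger parallel gripper is mounted at the origin on a cart in front of the work surface, level with it; the furniture and walls round the work are solid. World frame = base frame: x ahead of the robot, y to its left, z up, the work surface at z = 0. Lengths are in m, angles in rad, forces in N, time in s.
With the tool pointing down it reaches from about 0.375 to 0.9 m from the base axis. Payload 3.1 kg.
Tool frame: the origin (TCP) lies at the very end of the fingers, on their centre line; the grasp point (between the pads) lies 19 mm behind it (manip.grasp_offset is the distance from the TCP to the grasp point, in m); x points along the fingers, z is the direction in which the jaws open and shut, and the axes are right-handed (so a half turn about x gives the same grasp; the last joint's range is limited). The gripper opens to 85 mm and grips with 20 to 120 N. Pads are 22 mm wide; open, the fingers measure 114 mm over their backs; the gripper's body (76 mm by 85 mm) begins 54 mm behind the grasp point. The pads swing forward as they close: fully open they stand 13 mm farther back than shut.
Start: joints at [1.143, 0.527, 1.433, -0, 1.181, -0.178], TCP at [0.154, 0.606, 0.231] pointing down, gripper open.
Joint ranges: [-3.08, 3.08], [-0.75, 2.2], [0.22, 2.44], [-1.43, 4.57], [0, 2.65], [-2.85, 2.85]. Speed limits (rad/s): [2.79, 2.79, 3.14, 3.14, 3.14, 3.14].

### API

Orientations are given as a unit quaternion [x, y, z, w].
In Python, from station import manip gives the robot as it stands.
- The arm moves only by the tool send_rows, never from a script. Its argument "steps" is a list that holds one entry, the list of rows, each a list of 5 numbers: the closure, from 0 (fully open) to 1 (shut), then the shift along the world's x, y, z in m, then the turn about the world's z in rad. A call has 1 to 8 rows; each row is the pose to reach, as a shift and turn from the pose commanded when the call began; what a row does not reach only later rows make up. A row lasts 1/8 s, in which the tool goes at most 62.5 mm and 10.7 degrees, less where a joint would pass 70% of its speed; a pose out of reach is approached as far as the arm can. A call with a gripper value outside its range is refused whole. The fingers move at their own pace and stop on an object; "grip_force" is the grip in N (left out, the last holds). Time passes only in rows, so rows that repeat a pose let the fingers close. It gives the time, the measured TCP pose, the force and the opening at its end, in the units of the state.
- manip.sense(): the state, without advancing time (a new reading comes with each control period).
- manip.snapshot(name): name is "side" or "top"; returns the picture (480x640x3 uint8, red, green, blue); there is no depth.
- manip.camera_params(name): a dict with "fx", "fy", "cx", "cy" (pixels), "T" (4x4, takes a point from camera to world coordinates). Camera axes: x right, y down, z forward; pixel columns grow to the right and rows downward; lengths in m; the calibration is good to about 2 mm. A picture is of the moment at which its call begins. camera_params takes no time and is no camera call.
- manip.sign_off(): hands the job in, once; it reports no verdict.
The state is a dict: "t": time; "q": joint angles; "qd": joint speeds; "tau": joint torques, N m; "tcp_pos": TCP position; "tool_rot": TCP orientation; "force": force on the tool from outside, world axes, zero at the start; "ft_torque": the same for the moment, N m; "finger_gap": opening from 0.0 (shut) to 1.0 (fully open).
Only numpy, scipy, OpenCV 4.12 (cv2) and the standard library are available. Lean on these libraries where they do the work, as an engineer would, in place of code of your own. Each camera call takes 0.05 s, during which the arm holds its last target.

## Working session

There is one attempt and no reset: what is moved stays moved. The work goes in short steps, Python scripts to look and compute and a tool call to move; the robot and the scene stay as the last step left them, time stands still between calls to the robot, and variables do not carry over. Pictures are saved under pics/ and viewed, and the job is handed in when it is done.

Besides the shell and the picture viewer there is one more tool, called after ">>>" by a JSON object that holds its "method" and its "body". send_rows: Moves the arm, as the interface text tells. Its arguments: {"type":"object","properties":{"steps":{"type":"array","items":{"type":"array","items":{"type":"array","items":{"type":"number"}}}},"grip_force":{"type":"number"}},"required":["steps"]}

```bash
mkdir -p pics; python3 - <<'E'
from station import manip
import cv2
s=manip.sense();print(s['t'],s['tcp_pos'],s['tool_rot'],s['force'],s['finger_gap'],manip.grasp_offset)
for n in("side","top"):
    im=manip.snapshot(n);cv2.imwrite(f"pics/{n}0.png",im[:,:,::-1]);p=manip.camera_params(n);print(n,p)
E
```

```text
0.0 [0.15415305 0.60495273 0.23033775] [-0.43416519  0.55906383  0.43347723  0.55771473] [-0.0347502   0.21978019 -0.84028108] 1.0046930011934347 0.0187
side {'fx': 488.0555067724685, 'fy': 488.0555067724685, 'cx': 314.6096900677465, 'cy': 236.78217050766807, 'T': array([[-0.99388099, -0.0586443 ,  0.09360252,  0.40759571],
       [-0.10980206,  0.4324605 , -0.89494214,  0.69385371],
       [ 0.01200386, -0.89974372, -0.43625353,  0.5061201 ],
       [ 0.        ,  0.        ,  0.        ,  1.        ]])}
top {'fx': 597.3689587392062, 'fy': 597.3689587392062, 'cx': 316.82702071926826, 'cy': 252.5581005580435, 'T': array([[-0.00645258, -0.99875924,  0.04937968,  0.43885463],
       [-0.99937992,  0.00815014,  0.03425412, -0.16417463],
       [-0.03461407, -0.04912803, -0.99819252,  1.11252412],
       [ 0.        ,  0.        ,  0.        ,  1.        ]])}
```

View pics/side0.png

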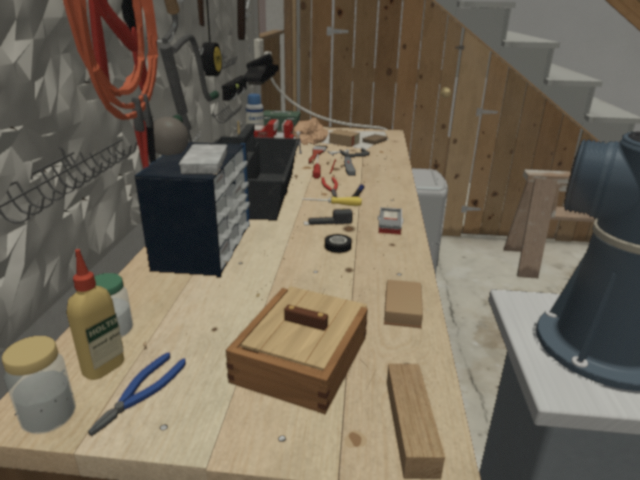

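View pics/top0.png

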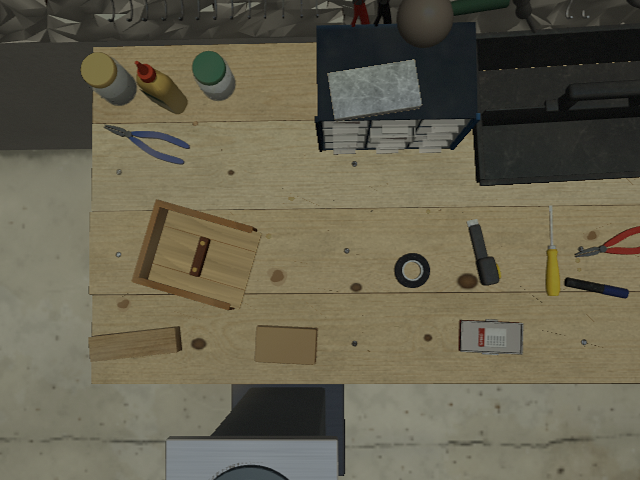

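```bash
python3 - <<'E'
import cv2,numpy as np
t=cv2.imread("pics/top0.png");s=cv2.imread("pics/side0.png")
a=cv2.resize(t[190:320,120:280],None,fx=4,fy=4,interpolation=cv2.INTER_CUBIC)
b=cv2.resize(t[205:300,440:520],None,fx=5,fy=5,interpolation=cv2.INTER_CUBIC)
c=cv2.resize(s[275:410,220:380],None,fx=4,fy=4,interpolation=cv2.INTER_CUBIC)
cv2.imwrite("pics/a.png",a);cv2.imwrite("pics/b.png",b);cv2.imwrite("pics/c.png",c)
E
```

```text
(no output)
```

View pics/a.png

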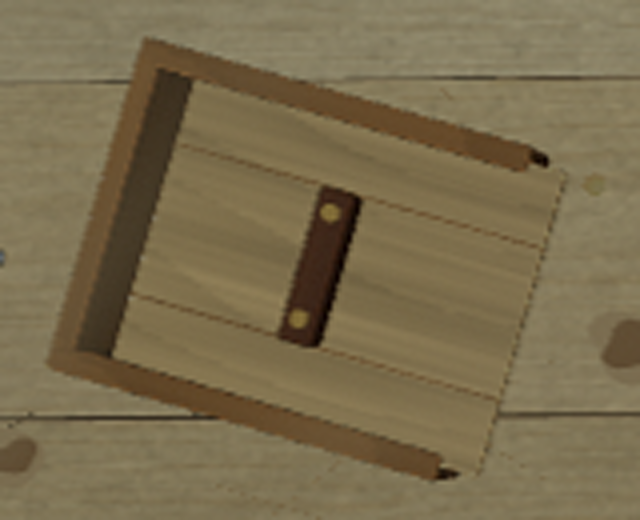

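View pics/b.png

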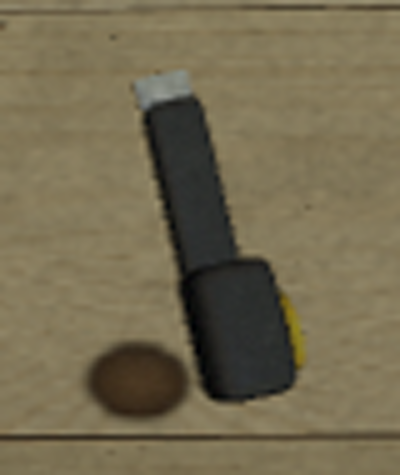

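View pics/c.png

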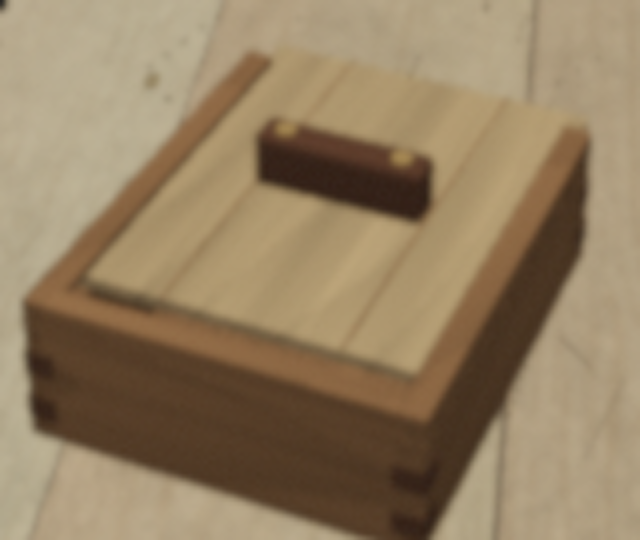

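```bash
cat > h.py <<'E'
import numpy as np
from station import manip
def ray(n,uv,z):
    p=manip.camera_params(n);T=p['T'];u,v=uv
    d=T[:3,:3]@np.array([(u-p['cx'])/p['fx'],(v-p['cy'])/p['fy'],1]);o=T[:3,3]
    return (o+d*(z-o[2])/d[2])
def proj(n,P):
    p=manip.camera_params(n);T=p['T'];c=T[:3,:3].T@(np.array(P)-T[:3,3]);return p['fx']*c[0]/c[2]+p['cx'],p['fy']*c[1]/c[2]+p['cy']
E
python3 - <<'E'
from h import *
np.set_printoptions(precision=4,suppress=True)
A=lambda l,z:np.array([ray('top',(120+(u+.5)/4-.5,190+(v+.5)/4-.5),z) for u,v in l])[:,:2]
B=lambda l,z:np.array([ray('top',(440+(u+.5)/5-.5,205+(v+.5)/5-.5),z) for u,v in l])[:,:2]
b=A([(147,38),(48,365),(440,477),(545,150)],.062);print(b,b.mean(0));
print(np.linalg.norm(np.diff(b,axis=0),axis=1))
for i,j in((3,0),(2,1),(1,0)): d=b[j]-b[i];print(np.degrees(np.arctan2(d[1],d[0])))
# box +y end mid minus 91mm
k=A([(322,187),(360,195),(320,345),(280,335)],.0805);print('batten',k,k.mean(0))
d=(k[0]+k[1]-k[2]-k[3]);print('box x dir',np.degrees(np.arctan2(d[1],d[0])),np.linalg.norm(d)/2)
e=(b[0]+b[1])/2
dx=b[0]-b[1];th=np.arctan2(dx[1],dx[0]);print('endmid',e,th,'origin',e-.091*np.array([-np.sin(th),np.cos(th)]))
r=B([(183,275),(268,258),(298,390),(208,402)],.036);print('body',r,r.mean(0))
m1=(r[0]+r[1])/2;m2=(r[2]+r[3])/2;d=m2-m1;print('ydir',np.degrees(np.arctan2(d[1],d[0])),np.linalg.norm(d))
g=B([(150,108),(200,98),(233,250),(180,270)],.017);print('grip',g)
t=B([(135,85),(188,68)],.01);print('tongue',t)
for P in [(*e,.062),(*k.mean(0),.0805),(*r.mean(0),.036)]: print(proj('side',P))
E
```

```text
[[ 0.5887  0.158 ]
 [ 0.4431  0.2014]
 [ 0.3927  0.0263]
 [ 0.5368 -0.0204]] [0.4903 0.0914]
[0.1519 0.1823 0.1515]
73.77785832353553
73.93445658247812
-16.60296299267754
batten [[0.5198 0.0748]
 [0.5162 0.0581]
 [0.451  0.0755]
 [0.4554 0.093 ]] [0.4856 0.0753]
box x dir -15.338911848735105 0.06720737817109596
endmid [0.5159 0.1797] -0.28977636980899424 origin [0.4899 0.0925]
body [[ 0.4772 -0.4122]
 [ 0.483  -0.4425]
 [ 0.4359 -0.4521]
 [ 0.4318 -0.4202]] [ 0.457  -0.4317]
ydir -169.25302259362527 0.047107556702637485
grip [[ 0.5389 -0.4059]
 [ 0.5424 -0.424 ]
 [ 0.4868 -0.4348]
 [ 0.4797 -0.4156]]
tongue [[ 0.5481 -0.4021]
 [ 0.5542 -0.4215]]
(np.float64(273.0422879763814), np.float64(362.40267861007914))
(np.float64(304.9770526074415), np.float64(309.28259848261393))
(np.float64(342.23457355682365), np.float64(210.04085342766962))
```

```bash
python3 - <<'E'
from h import *
from scipy.spatial.transform import Rotation as R
s=manip.sense();M=R.from_quat(s['tool_rot']).as_matrix();print(M.round(3),np.degrees(np.arctan2(M[1,2],M[0,2])),s['tcp_pos'],s['q'])
E
```

```text
[[-0.001 -0.969  0.247]
 [-0.002  0.247  0.969]
 [-1.     0.    -0.002]] 75.68306130650325 [0.15423435 0.60502381 0.2304287 ] [ 1.14245872e+00  5.28394976e-01  1.43374083e+00  6.38494634e-06
  1.18140533e+00 -1.78461981e-01]
```

>>> {"method": "send_rows", "body": {"steps": [[[0, 0.033, -0.053, 0, 0], [0, 0.066, -0.106, 0, -0.01], [0, 0.099, -0.159, 0, -0.02], [0, 0.132, -0.212, 0, -0.033], [0, 0.165, -0.265, 0, -0.033], [0, 0.198, -0.318, 0, -0.033], [0, 0.231, -0.371, 0, -0.033], [0, 0.264, -0.424, 0, -0.033]]], "grip_force": 40}}

```text
t: 1.1
tcp_pos: [0.4192, 0.1798, 0.2312]
tool_rot: [-0.424, 0.565, 0.425, 0.566]
force: [1.2, 0.9, 1.0]
finger_gap: 1.0
```

>>> {"method": "send_rows", "body": {"steps": [[[0, 0.033, -0.053, -0.01, 0], [0, 0.067, -0.106, -0.03, 0], [0, 0.067, -0.106, -0.06, 0], [0, 0.067, -0.106, -0.09, 0], [0, 0.067, -0.106, -0.1, 0], [0, 0.067, -0.106, -0.1, 0]]]}}

```text
t: 1.85
tcp_pos: [0.4851, 0.0758, 0.1309]
tool_rot: [-0.424, 0.566, 0.425, 0.565]
force: [-0.7, 0.8, 1.1]
finger_gap: 1.002
```

>>> {"method": "send_rows", "body": {"steps": [[[0, 0, 0, -0.03, 0], [0, 0, 0, -0.06, 0], [0, 0, 0, -0.069, 0], [0.3, 0, 0, -0.069, 0], [0.6, 0, 0, -0.069, 0], [0.9, 0, 0, -0.069, 0], [1, 0, 0, -0.069, 0], [1, 0, 0, -0.069, 0]]]}}

```text
t: 2.85
tcp_pos: [0.4861, 0.0758, 0.0632]
tool_rot: [-0.425, 0.565, 0.424, 0.566]
force: [-0.1, 1.0, 6.6]
finger_gap: 0.179
```

>>> {"method": "send_rows", "body": {"steps": [[[1, 0, 0, 0, 0], [1, 0, 0, 0, 0], [1, 0, 0, 0, 0]]]}}

```text
t: 3.22
tcp_pos: [0.4861, 0.0758, 0.0632]
tool_rot: [-0.425, 0.565, 0.424, 0.566]
force: [-0.1, 1.3, 5.7]
finger_gap: 0.171
```

```bash
python3 - <<'E'
from h import *
import cv2
s=manip.sense();print(s['t'],s['tcp_pos'],s['force'],s['finger_gap'])
cv2.imwrite("pics/s1.png",cv2.resize(manip.snapshot('side')[240:420,180:420,::-1],None,fx=3,fy=3))
E
```

```text
3.225 [0.48611119 0.07576887 0.06320749] [-0.10317378  1.33800969  5.7380402 ] 0.17092775350537037
```

View pics/s1.png

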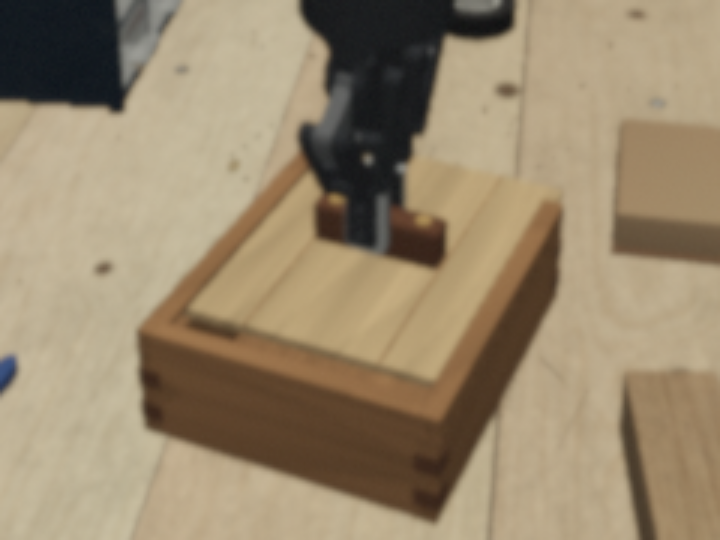

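The image shows the batten pinched between the fingers (about 365,220 in the crop). Next I slide the lid.

>>> {"method": "send_rows", "body": {"steps": [[[1, -0.003, -0.01, 0.001, 0], [1, -0.008, -0.029, 0.001, 0], [1, -0.014, -0.048, 0.001, 0], [1, -0.0195, -0.067, 0.001, 0], [1, -0.025, -0.086, 0.001, 0], [1, -0.0305, -0.105, 0.001, 0], [1, -0.036, -0.124, 0.001, 0], [1, -0.0375, -0.129, 0.001, 0]]]}}

```text
t: 4.28
tcp_pos: [0.4478, -0.0539, 0.0633]
tool_rot: [-0.423, 0.566, 0.424, 0.567]
force: [7.1, 19.9, -2.1]
finger_gap: 0.175
```

>>> {"method": "send_rows", "body": {"steps": [[[1, 0, 0, 0, 0], [1, 0, 0, 0, 0]]]}}

```text
t: 4.53
tcp_pos: [0.4479, -0.0536, 0.0633]
tool_rot: [-0.425, 0.566, 0.425, 0.565]
force: [-0.5, 0.2, -1.8]
finger_gap: 0.177
```

```bash
python3 - <<'E'
from h import *
import cv2
s=manip.sense();print(s['t'],s['tcp_pos'],s['force'],s['finger_gap'])
cv2.imwrite("pics/s2.png",cv2.resize(manip.snapshot('side')[200:420,180:440,::-1],None,fx=3,fy=2.7))
E
```

```text
4.525 [ 0.44792265 -0.05357442  0.06327619] [-0.5362162   0.18987479 -1.80380521] 0.17651270463547478
```

View pics/s2.png

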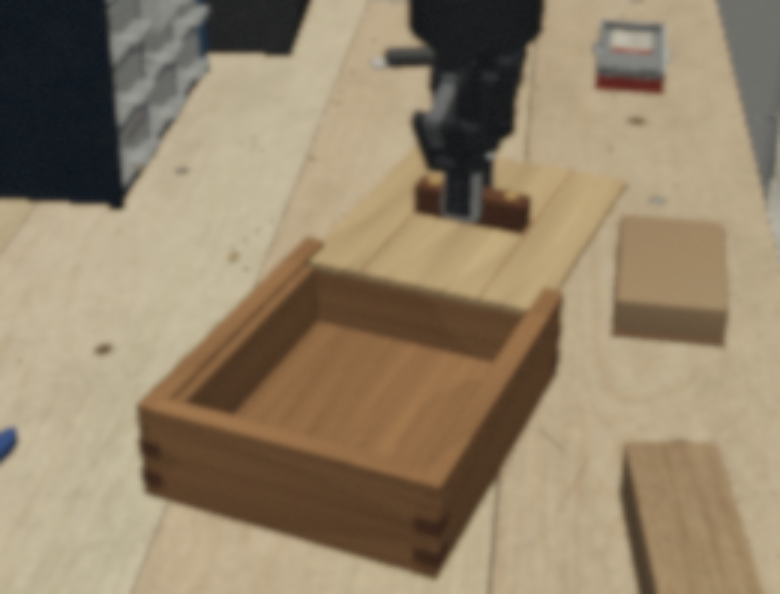

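>>> {"method": "send_rows", "body": {"steps": [[[0.6, 0, 0, 0, 0], [0.2, 0, 0, 0, 0], [0, 0, 0, 0, 0], [0, 0, 0, 0.01, 0], [0, 0, 0, 0.05, 0], [0, 0, 0, 0.1, 0], [0, 0, 0, 0.14, 0]]]}}

```text
t: 5.45
tcp_pos: [0.448, -0.0534, 0.2058]
tool_rot: [-0.425, 0.565, 0.424, 0.566]
force: [0.2, -0.3, 0.5]
finger_gap: 1.001
```

>>> {"method": "send_rows", "body": {"steps": [[[0, 0.002, -0.025, 0, -0.17], [0, 0.004, -0.05, 0, -0.34], [0, 0.006, -0.075, 0, -0.51], [0, 0.008, -0.1, 0, -0.68], [0, 0.008, -0.125, 0, -0.85], [0, 0.008, -0.15, 0, -1.02], [0, 0.008, -0.175, 0, -1.19], [0, 0.008, -0.2, 0, -1.36]]]}}

```text
t: 6.45
tcp_pos: [0.4557, -0.254, 0.204]
tool_rot: [0.027, 0.707, -0.027, 0.707]
force: [0.5, -0.1, -0.3]
finger_gap: 0.999
```

>>> {"method": "send_rows", "body": {"steps": [[[0, 0.002, -0.025, 0, -0.17], [0, 0.004, -0.05, 0, -0.34], [0, 0.006, -0.075, 0, -0.51], [0, 0.008, -0.1, 0, -0.68], [0, 0.008, -0.125, 0, -0.85], [0, 0.008, -0.15, 0, -1.02], [0, 0.008, -0.176, 0, -1.19], [0, 0.008, -0.176, 0, -1.298]]]}}

```text
t: 7.45
tcp_pos: [0.4637, -0.4315, 0.2039]
tool_rot: [0.449, 0.546, -0.449, 0.547]
force: [0.3, 0.7, -0.8]
finger_gap: 1.0
```

```bash
python3 - <<'E'
from h import *
import cv2
from scipy.spatial.transform import Rotation as R
s=manip.sense();M=R.from_quat(s['tool_rot']).as_matrix();print(np.degrees(np.arctan2(M[1,2],M[0,2])))
print(s['t'],s['tcp_pos'],s['force'],s['finger_gap'],s['q'])
cv2.imwrite("pics/s3.png",cv2.resize(manip.snapshot('side')[100:420,180:500,::-1],None,fx=1.8,fy=1.8))
cv2.imwrite("pics/t3.png",manip.snapshot('top')[:,:,::-1])
E
```

```text
-78.82424562707823
7.45 [ 0.46367706 -0.4314734   0.20394137] [ 0.31911929  0.73653553 -0.7552815 ] 0.9998738778698635 [-9.25406997e-01  5.68326709e-01  1.43938163e+00 -4.45552757e-04
  1.13221088e+00  4.50524183e-01]
```

View pics/s3.png

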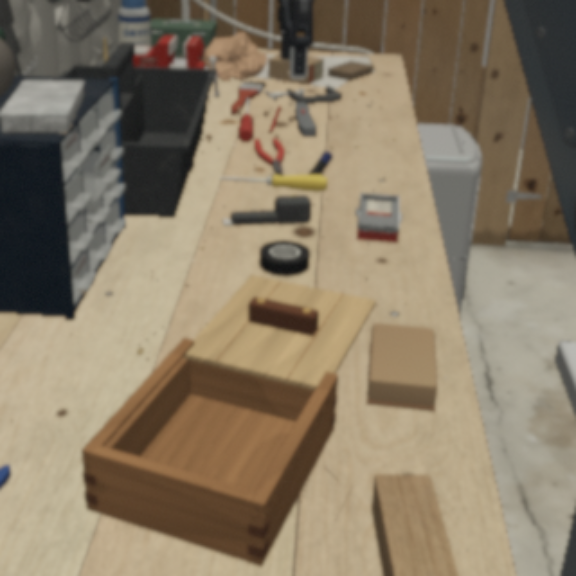

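View pics/t3.png

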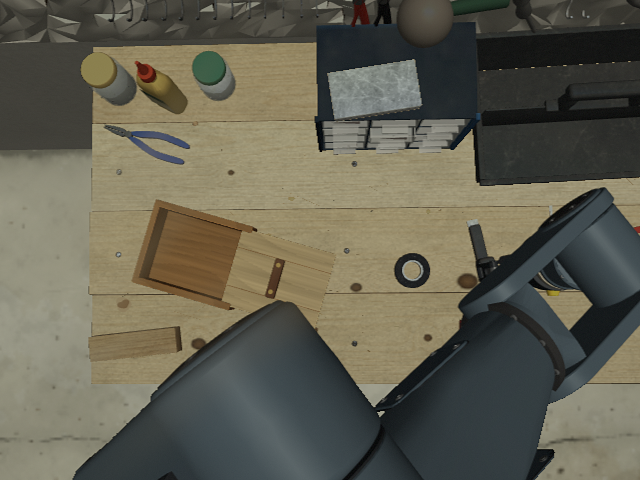

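The lid is open, with the batten now at about (275,278), and the reel is untouched. I'll descend onto the reel body.

>>> {"method": "send_rows", "body": {"steps": [[[0, 0, 0.0015, -0.05, 0.005], [0, 0, 0.0015, -0.1, 0.005], [0, 0, 0.0015, -0.14, 0.005], [0, 0, 0.0015, -0.17, 0.005], [0, 0, 0.0015, -0.19, 0.005], [0, 0, 0.0015, -0.199, 0.005], [0, 0, 0.0015, -0.199, 0.005]]], "grip_force": 40}}

```text
t: 8.43
tcp_pos: [0.4641, -0.428, 0.0045]
tool_rot: [0.446, 0.549, -0.446, 0.549]
force: [-0.2, -0.6, 0.5]
finger_gap: 0.998
```

>>> {"method": "send_rows", "body": {"steps": [[[0.3, 0, 0, 0, 0], [0.5, 0, 0, 0, 0], [0.7, 0, 0, 0, 0], [0.9, 0, 0, 0, 0], [1, 0, 0, 0, 0], [1, 0, 0, 0, 0]]]}}

```text
t: 9.18
tcp_pos: [0.4644, -0.4285, 0.0052]
tool_rot: [0.446, 0.548, -0.446, 0.549]
force: [-0.3, -1.0, 6.4]
finger_gap: 0.341
```

```bash
python3 - <<'E'
from h import *
import cv2
s=manip.sense();print(s['t'],s['tcp_pos'],s['force'],s['finger_gap'])
cv2.imwrite("pics/s4.png",cv2.resize(manip.snapshot('side')[140:260,270:410,::-1],None,fx=5,fy=5))
E
```

```text
9.175 [ 0.46436329 -0.42847278  0.00522296] [-0.30833703 -0.97282553  6.35021227] 0.3405720340633373
```

View pics/s4.png

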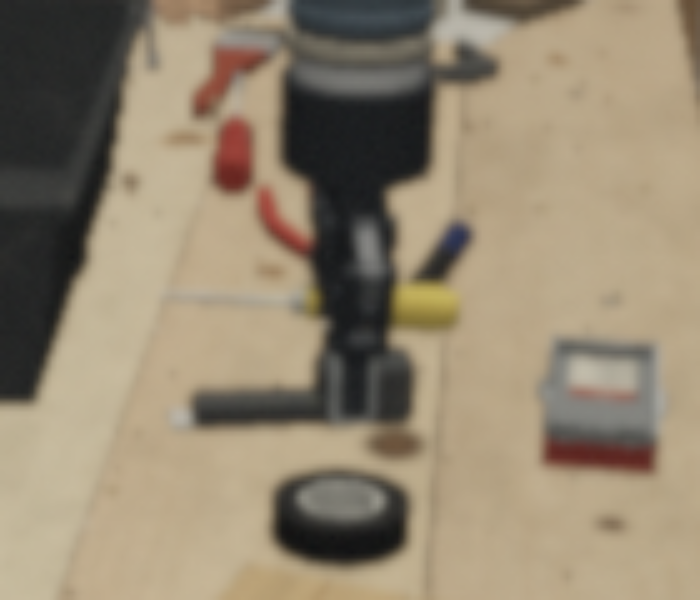

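>>> {"method": "send_rows", "body": {"steps": [[[1, 0, 0, 0.01, 0], [1, 0, 0, 0.03, 0], [1, 0, 0, 0.06, 0], [1, 0, 0, 0.1, 0], [1, 0, 0, 0.14, 0], [1, 0, 0, 0.17, 0], [1, 0, 0, 0.17, 0]]]}}

```text
t: 10.1
tcp_pos: [0.4652, -0.4294, 0.178]
tool_rot: [0.445, 0.546, -0.447, 0.551]
force: [0.5, 0.1, -1.5]
finger_gap: 0.338
```

>>> {"method": "send_rows", "body": {"steps": [[[1, 0, 0.02, 0, 0.05], [1, 0.002, 0.055, 0, 0.13], [1, 0.004, 0.09, 0, 0.21], [1, 0.006, 0.125, 0, 0.29], [1, 0.008, 0.16, 0, 0.37], [1, 0.01, 0.195, 0, 0.45], [1, 0.01, 0.23, 0, 0.53], [1, 0.01, 0.265, 0, 0.61]]]}}

```text
t: 11.1
tcp_pos: [0.4718, -0.1596, 0.1725]
tool_rot: [0.26, 0.66, -0.259, 0.656]
force: [-1.0, -0.2, -1.4]
finger_gap: 0.341
```

>>> {"method": "send_rows", "body": {"steps": [[[1, 0, 0.035, 0, 0.08], [1, 0.002, 0.07, 0, 0.16], [1, 0.004, 0.105, 0, 0.24], [1, 0.006, 0.14, 0, 0.32], [1, 0.008, 0.17, 0, 0.4], [1, 0.008, 0.2, 0, 0.46], [1, 0.008, 0.225, 0, 0.477], [1, 0.008, 0.2305, 0, 0.477]]]}}

```text
t: 12.1
tcp_pos: [0.4791, 0.0697, 0.1728]
tool_rot: [0.097, 0.702, -0.097, 0.699]
force: [0.3, 0.3, -1.7]
finger_gap: 0.339
```

```bash
python3 - <<'E'
from h import *
import cv2
from scipy.spatial.transform import Rotation as R
s=manip.sense();M=R.from_quat(s['tool_rot']).as_matrix();print(np.degrees(np.arctan2(M[1,2],M[0,2])))
print(s['t'],s['tcp_pos'],s['force'],s['finger_gap'],s['q'])
cv2.imwrite("pics/s5.png",cv2.resize(manip.snapshot('side')[200:420,180:440,::-1],None,fx=3,fy=2.7))
cv2.imwrite("pics/t5.png",cv2.resize(manip.snapshot('top')[190:350,100:350,::-1],None,fx=3,fy=3))
E
```

```text
-15.698175584752978
12.1 [0.47914546 0.06966327 0.17280029] [ 0.25980387  0.33078602 -1.69495734] 0.3388764747027686 [-8.70642728e-02  4.31041682e-01  1.83671525e+00  2.76505936e-04
  8.78952633e-01  1.86741755e-01]
```

View pics/s5.png

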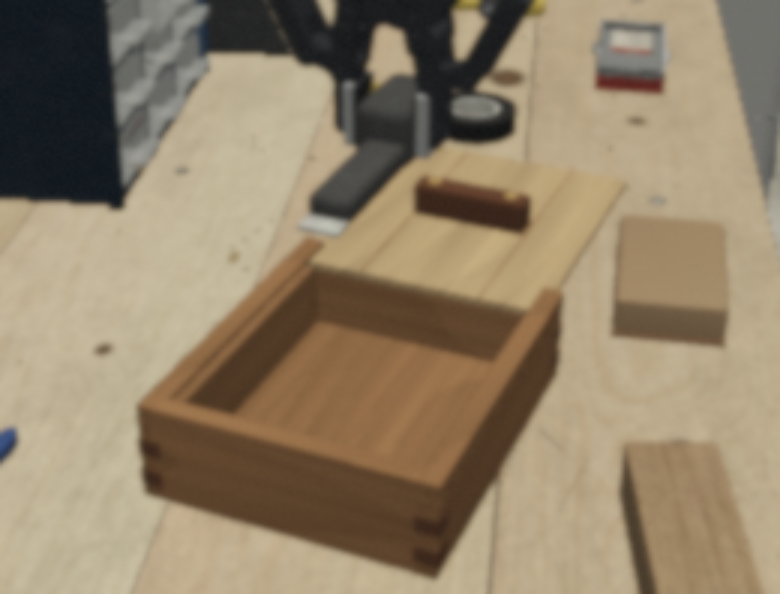

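View pics/t5.png

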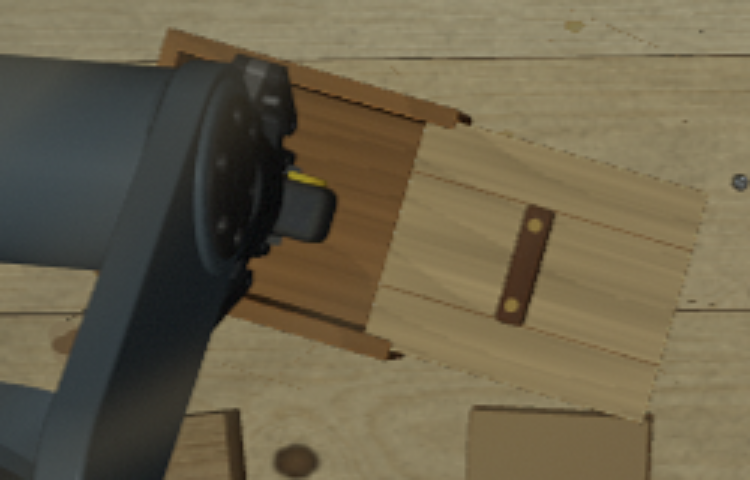

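```bash
python3 - <<'E'
from h import *
th=np.radians(-16.2);ex=np.array([np.cos(th),np.sin(th)]);ey=np.array([-ex[1],ex[0]]);O=np.array([.490,.092])
for u,v,z in((322,242,.203),(337,195,.203),(550,207,.0805),(527,205,.0805),(497,320,.0805),(522,325,.0805),(427,123,.0565),(367,328,.0565)):
    P=ray('top',(100+u/3,190+v/3),z)[:2];print(P.round(4),((P-O)@ex).round(4),((P-O)@ey).round(4))
P=manip.sense()['tcp_pos'][:2]-O;print('tcp',P@ex,P@ey)
E
```

```text
[0.4574 0.0351] -0.0154 -0.0637
[0.4814 0.0275] 0.0097 -0.0644
[ 0.4792 -0.0706] 0.035 -0.1592
[ 0.4805 -0.0573] 0.0325 -0.146
[ 0.4142 -0.0397] -0.036 -0.1476
[ 0.4113 -0.0542] -0.0348 -0.1623
[0.5306 0.0046] 0.0634 -0.0726
[0.4094 0.0403] -0.063 -0.0721
tcp -0.0027032866747914545 -0.025375359278729324
```

>>> {"method": "send_rows", "body": {"steps": [[[1, 0.0043, 0.004, -0.02, -0.008], [1, 0.0043, 0.004, -0.05, -0.008], [1, 0.0043, 0.004, -0.08, -0.008], [1, 0.0043, 0.004, -0.11, -0.008], [1, 0.0043, 0.004, -0.135, -0.008], [1, 0.0043, 0.004, -0.15, -0.008], [1, 0.0043, 0.004, -0.158, -0.008], [1, 0.0043, 0.004, -0.16, -0.008]]]}}

```text
t: 13.2
tcp_pos: [0.4864, 0.0713, 0.0142]
tool_rot: [0.101, 0.7, -0.101, 0.7]
force: [-0.2, 0.3, -2.1]
finger_gap: 0.347
```

```bash
python3 - <<'E'
from h import *
import cv2
s=manip.sense()
print(s['t'],s['tcp_pos'],s['force'],s['finger_gap'])
cv2.imwrite("pics/s6.png",cv2.resize(manip.snapshot('side')[200:420,180:440,::-1],None,fx=3,fy=2.7))
E
```

```text
13.2 [0.48640925 0.07134519 0.0142163 ] [-0.21089656  0.33070818 -2.10590188] 0.3469157297658632
```

View pics/s6.png

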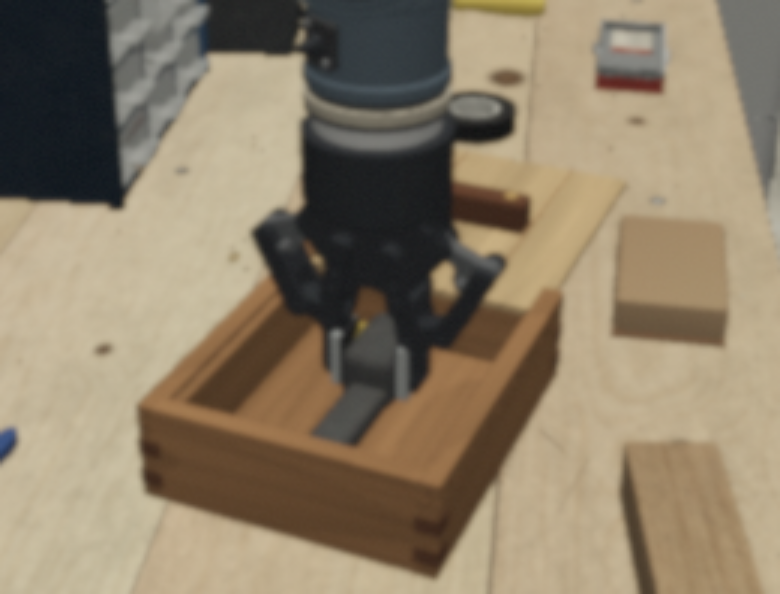

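>>> {"method": "send_rows", "body": {"steps": [[[1, 0, 0, -0.0015, 0], [1, 0, 0, -0.003, 0], [1, 0, 0, -0.003, 0], [0.6, 0, 0, -0.003, 0], [0.45, 0, 0, -0.003, 0], [0.4, 0, 0, -0.003, 0], [0.4, 0, 0, -0.003, 0], [0.4, 0, 0, -0.002, 0]]]}}

```text
t: 14.25
tcp_pos: [0.4862, 0.0716, 0.0123]
tool_rot: [0.101, 0.7, -0.101, 0.7]
force: [0.3, -0.5, 0.2]
finger_gap: 0.603
```

>>> {"method": "send_rows", "body": {"steps": [[[0.4, 0, 0, 0.01, 0], [0.4, 0, 0, 0.04, 0], [0.4, 0, 0, 0.08, 0], [0.4, 0, 0, 0.13, 0], [0.4, 0, 0, 0.18, 0], [0.4, 0, 0, 0.2, 0]]]}}

```text
t: 15.0
tcp_pos: [0.4875, 0.0715, 0.2161]
tool_rot: [0.101, 0.698, -0.101, 0.702]
force: [0.2, -0.7, -0.6]
finger_gap: 0.597
```

```bash
python3 - <<'E'
from h import *
import cv2
s=manip.sense()
print(s['t'],s['tcp_pos'],s['force'],s['finger_gap'])
cv2.imwrite("pics/s7.png",cv2.resize(manip.snapshot('side')[200:420,180:440,::-1],None,fx=3,fy=2.7))
E
```

```text
15.0 [0.48747017 0.07154731 0.21610451] [ 0.23275108 -0.65129383 -0.60404401] 0.5970075684988292
```

View pics/s7.png

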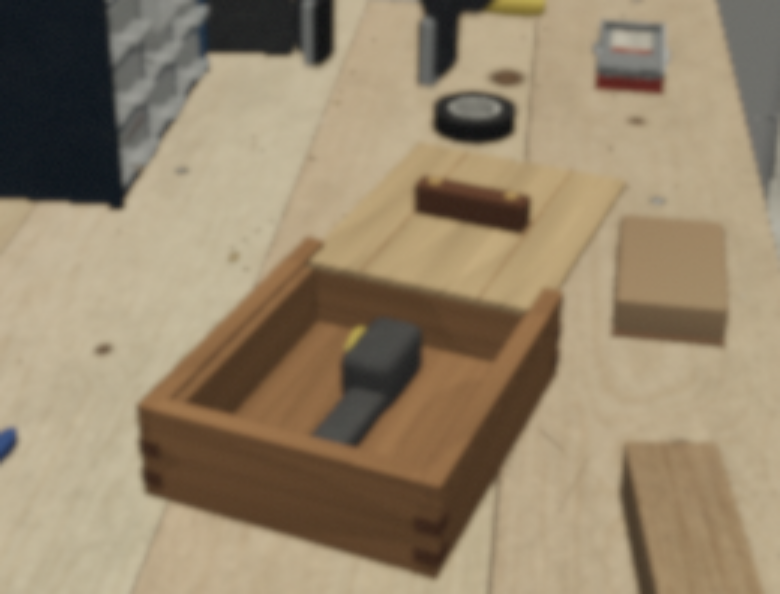

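The reel lies flat in the box, clear of the walls. Now I go back to the batten.

>>> {"method": "send_rows", "body": {"steps": [[[0, -0.005, -0.015, 0, 0.175], [0, -0.01, -0.03, 0, 0.35], [0, -0.015, -0.045, 0, 0.525], [0, -0.02, -0.06, 0, 0.7], [0, -0.025, -0.08, 0, 0.875], [0, -0.03, -0.1, 0, 1.05], [0, -0.035, -0.115, 0, 1.225], [0, -0.0395, -0.125, 0, 1.4]]]}}

```text
t: 16.05
tcp_pos: [0.446, -0.0539, 0.212]
tool_rot: [-0.375, 0.6, 0.376, 0.599]
force: [-0.4, -0.3, 0.5]
finger_gap: 0.999
```

>>> {"method": "send_rows", "body": {"steps": [[[0, 0, 0, 0, 0.171], [0, 0, 0, -0.04, 0.171], [0, 0, 0, -0.08, 0.171], [0, 0, 0, -0.1, 0.171], [0, 0, 0, -0.1, 0.171]]]}}

```text
t: 16.68
tcp_pos: [0.4452, -0.0529, 0.1109]
tool_rot: [-0.422, 0.567, 0.425, 0.565]
force: [-0.3, 0.2, 0.4]
finger_gap: 1.002
```

```bash
python3 - <<'E'
from h import *
from scipy.spatial.transform import Rotation as R
s=manip.sense();M=R.from_quat(s['tool_rot']).as_matrix();print(np.degrees(np.arctan2(M[1,2],M[0,2])))
print(s['t'],s['tcp_pos'],s['force'],s['finger_gap'])
E
```

```text
73.61695984731014
16.675 [ 0.44519193 -0.05287438  0.11091345] [-0.3287579   0.17504579  0.35611482] 1.0015553701787863
```

>>> {"method": "send_rows", "body": {"steps": [[[0, 0.002, -0.001, -0.02, 0], [0, 0.002, -0.001, -0.04, 0], [0, 0.002, -0.001, -0.047, 0], [0.3, 0.002, -0.001, -0.047, 0], [0.6, 0.002, -0.001, -0.047, 0], [0.9, 0.002, -0.001, -0.047, 0], [1, 0.002, -0.001, -0.047, 0], [1, 0.002, -0.001, -0.047, 0]]]}}

```text
t: 17.68
tcp_pos: [0.4491, -0.054, 0.0659]
tool_rot: [-0.424, 0.566, 0.423, 0.567]
force: [0.6, 3.2, 6.1]
finger_gap: 0.174
```

>>> {"method": "send_rows", "body": {"steps": [[[1, 0, 0, 0, 0], [1, 0, 0, 0, 0]]]}}

```text
t: 17.92
tcp_pos: [0.4492, -0.054, 0.0659]
tool_rot: [-0.424, 0.566, 0.423, 0.567]
force: [1.2, 3.5, 5.7]
finger_gap: 0.176
```

>>> {"method": "send_rows", "body": {"steps": [[[1, 0.003, 0.01, 0, 0], [1, 0.0085, 0.03, 0, 0], [1, 0.0145, 0.05, 0, 0], [1, 0.02, 0.07, 0, 0], [1, 0.026, 0.09, 0, 0], [1, 0.032, 0.11, 0, 0], [1, 0.037, 0.128, 0, 0], [1, 0.0405, 0.139, 0, 0]]]}}

```text
t: 18.92
tcp_pos: [0.4902, 0.0847, 0.066]
tool_rot: [-0.425, 0.566, 0.423, 0.566]
force: [-0.6, -3.4, 6.2]
finger_gap: 0.173
```

>>> {"method": "send_rows", "body": {"steps": [[[1, 0.0005, 0.002, 0, 0], [1, 0.001, 0.004, 0, 0], [1, 0.0015, 0.0055, 0, 0], [1, 0.0015, 0.0055, 0, 0]]]}}

```text
t: 19.42
tcp_pos: [0.4916, 0.0897, 0.0659]
tool_rot: [-0.424, 0.566, 0.423, 0.567]
force: [0.7, -1.8, 5.2]
finger_gap: 0.175
```

```bash
python3 - <<'E'
from h import *
import cv2
s=manip.sense()
print(s['t'],s['tcp_pos'],s['force'],s['finger_gap'])
cv2.imwrite("pics/s8.png",cv2.resize(manip.snapshot('side')[240:420,180:420,::-1],None,fx=3,fy=3))
E
```

```text
19.425 [0.49163535 0.08969011 0.06594271] [ 0.68025209 -1.75669829  5.18157595] 0.17543413339653804
```

View pics/s8.png

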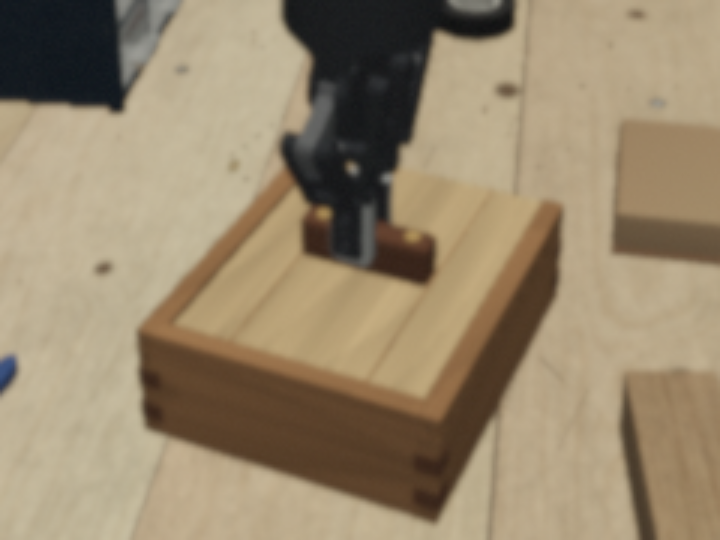

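Nearly shut. I'll push in small steps until the stop.

>>> {"method": "send_rows", "body": {"steps": [[[1, 0.0003, 0.001, 0, 0], [1, 0.0006, 0.002, 0, 0], [1, 0.0008, 0.003, 0, 0], [1, 0.0008, 0.003, 0, 0]]]}}

```text
t: 19.98
tcp_pos: [0.4925, 0.0925, 0.066]
tool_rot: [-0.424, 0.566, 0.423, 0.567]
force: [0.1, -2.3, 5.7]
finger_gap: 0.176
```

>>> {"method": "send_rows", "body": {"steps": [[[1, 0.0003, 0.001, 0, 0], [1, 0.0006, 0.002, 0, 0], [1, 0.0006, 0.002, 0, 0]]]}}

```text
t: 20.35
tcp_pos: [0.4931, 0.0945, 0.066]
tool_rot: [-0.424, 0.566, 0.423, 0.567]
force: [0.6, -2.3, 5.4]
finger_gap: 0.177
```

>>> {"method": "send_rows", "body": {"steps": [[[1, 0.0003, 0.001, 0, 0], [1, 0.0006, 0.002, 0, 0], [1, 0.0006, 0.002, 0, 0]]]}}

```text
t: 20.72
tcp_pos: [0.4931, 0.0949, 0.066]
tool_rot: [-0.425, 0.566, 0.423, 0.565]
force: [-1.0, -10.1, 7.1]
finger_gap: 0.171
```

The force rose to 10 N and the motion stopped, so the lid is against the +y end. Next I release, lift and check.

>>> {"method": "send_rows", "body": {"steps": [[[1, 0, -0.001, 0, 0], [0.6, 0, -0.001, 0, 0], [0.2, 0, -0.001, 0, 0], [0, 0, -0.001, 0, 0], [0, 0, -0.001, 0.01, 0], [0, 0, -0.001, 0.05, 0], [0, 0, -0.001, 0.1, 0], [0, 0, -0.001, 0.15, 0]]]}}

```text
t: 21.72
tcp_pos: [0.4924, 0.0962, 0.2172]
tool_rot: [-0.424, 0.566, 0.424, 0.566]
force: [1.7, 0.2, -0.5]
finger_gap: 1.0
```

>>> {"method": "send_rows", "body": {"steps": [[[0, 0, -0.05, 0, 0], [0, 0, -0.1, 0, 0], [0, 0, -0.15, 0, 0], [0, 0, -0.2, 0, 0], [0, 0, -0.25, 0, 0], [0, 0, -0.3, 0, 0], [0, 0, -0.3, 0, 0]]]}}

```text
t: 22.6
tcp_pos: [0.4933, -0.2076, 0.216]
tool_rot: [-0.423, 0.567, 0.421, 0.567]
force: [-0.4, 1.6, -0.6]
finger_gap: 0.998
```

```bash
python3 - <<'E'
from h import *
import cv2
s=manip.sense()
print(s['t'],s['tcp_pos'],s['force'],s['finger_gap'])
cv2.imwrite("pics/s9.png",cv2.resize(manip.snapshot('side')[240:420,180:420,::-1],None,fx=3,fy=3))
cv2.imwrite("pics/t9.png",cv2.resize(manip.snapshot('top')[190:320,120:280,::-1],None,fx=4,fy=4))
E
```

```text
22.6 [ 0.49325662 -0.2075772   0.21598253] [-0.35079855  1.60951868 -0.6164353 ] 0.998189820610084
```

View pics/s9.png

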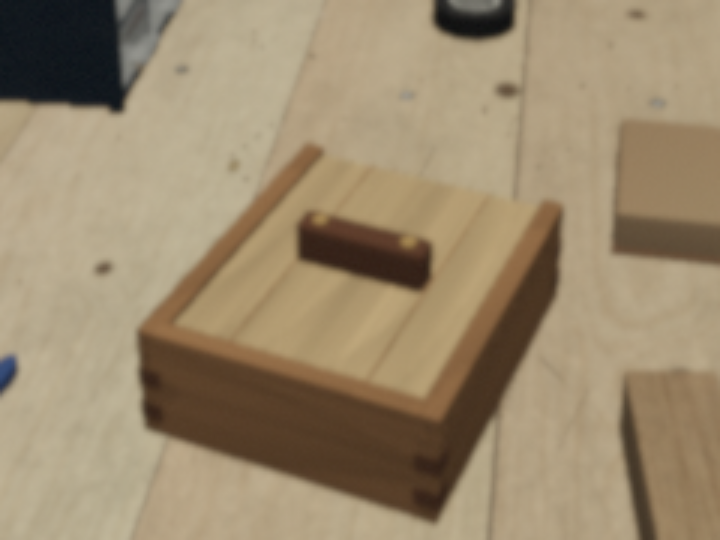

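View pics/t9.png

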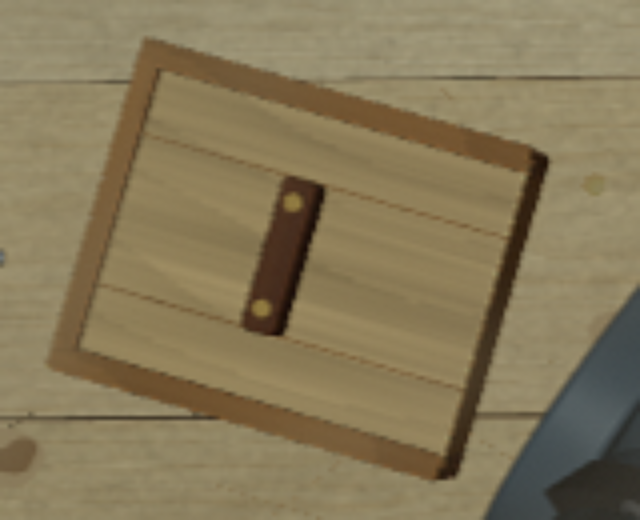

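The lid is flush with the +y end: there is no dark strip along its left edge, and the batten sits near the middle at (283,256). The gripper is clear of everything, so I hand in.

```bash
python3 -c "
from station import manip
print(manip.sign_off())"
```

```text
the job is handed in; nothing more can be done
None
```

The chalk-line reel is in the box and the lid is shut; I handed the job in at about 22.6 s of the 72 s allowed. I pulled the lid back by its batten to about 153 mm open. I then laid the reel flat along the box with its thick body toward the -y end, and slid the lid shut until it met the stop at about 10 N.

- **Reel:** the picture taken after release shows it flat, right way up and clear of the walls. I could not see it once the lid was shut.
- **Lid:** the final pictures show no gap at the +y end, and the last readings put the gripper up and clear of everything.
- **Mismatches:** the lid started about 17 mm open rather than fully shut. I held the reel about 7 mm off the intended point, and corrected for that before lowering it.

No check failed, and the largest wrist force I read was about 21 N.

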